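# Touch off the clamped casting at its three buttons

## Task

The L-shaped aluminium casting clamped on the dark steel fixture plate must be located before work: with the fingertips, touch off its three sprung buttons from above, one at a time, pressing each lightly for a moment and letting it rise: first the one at the corner of the L, then the one at the end of the long arm, then the one at the end of the short arm. Leave the spare casting, which lies loose on the bench, where it is, and finish clear of everything.

Things in the scene. Friction and masses are not known exactly. Their poses are not given: they have to be found in the camera images.
- button_corner: Touch button at the corner of the clamped L casting (200 x 130 mm, arms 45 mm wide, top 47 mm above the bench, on a dark steel plate 220 x 160 x 12 mm): steel, 22 mm across, 12 mm proud of its boss; origin at the centre of its flat top face, 64 mm above the bench, z up. Sprung: starts to sink at 2 N, 5 mm down at 5 N, bottoms at 9 mm (8 N), rises when let go.
- button_long: Touch button at the end of the long arm of the same casting, 150 mm from the corner one along its +x axis: steel, 22 mm across, 12 mm proud of its boss; origin at the centre of its flat top face, 64 mm above the bench, z up. Sprung: starts to sink at 2 N, 5 mm down at 5 N, bottoms at 9 mm (8 N), rises when let go.
- button_short: Touch button at the end of the short arm, 85 mm from the corner one along its +y axis (steel strap clamps between the buttons reach no higher than 62 mm above the bench): steel, 22 mm across, 12 mm proud of its boss; origin at the centre of its flat top face, 64 mm above the bench, z up. Sprung: starts to sink at 2 N, 5 mm down at 5 N, bottoms at 9 mm (8 N), rises when let go.
- spare: The spare casting, not to be used: the same L (200 x 130 mm, with three like buttons, 52 mm tall in all) lying loose directly on the wooden bench, without plate or clamps, about 0.9 kg. Origin on its underside near the middle of the L's 200 x 130 mm outline; long arm along x, short arm along y.

How it is judged:
By the outcome, as a careful person would: the job done as asked, in the order asked, and still so for the second after the job is handed in, with the robot touching nothing.
It also fails if it takes over 43 s, if anything falls off the work surface, if the arm or the gripper's body presses on something with over 40 N, if the wrist force passes 120 N, or if a joint passes its speed limit or range.

## Robot

A 6-joint arm with a two-finger parallel gripper is mounted at the origin on the work surface. World frame = base frame: x ahead of the robot, y to its left, z up, the work surface at z = 0. Lengths are in m, angles in rad, forces in N, time in s.
With the tool pointing down it reaches from about 0.15 to 0.775 m from the base axis. Payload 6.1 kg.
Tool frame: the origin (TCP) lies midway between the tips of the shut fingers; the grasp point (between the pads) lies 19 mm behind it; z points along the fingers, y is the direction in which the jaws open and shut (so a half turn about z gives the same grasp; the last joint's range is limited). The gripper opens to 85 mm and grips with 20 to 120 N. Pads are 22 mm wide; open, the fingers measure 114 mm over their backs; the gripper's body (76 mm by 85 mm) begins 54 mm behind the grasp point. The pads swing forward as they close: fully open they stand 13 mm farther back than shut.
Start: joints at [-1.271, 0.126, -0.04, 1.405, 0, 1.571], TCP at [0.155, -0.502, 0.231] pointing down, gripper open.
Joint ranges: [-2.72, 2.72], [-0.95, 1.95], [-1.27, 1.35], [-1.78, 2.02], [-1.46, 1.47], [-3.14, 3.14]. Speed limits (rad/s): [2.39, 2.39, 3.01, 3.14, 3.14, 3.14].

## Interface

Orientations are given as a unit quaternion [x, y, z, w].
In Python, from plant import robot, eyes, order gives the robot as it stands. The module is installed in compiled form; this text tells all that it offers.
- The arm moves only by the tool arm_command, never from a script. Its argument "plan" is text: rows parted by semicolons, each of 7 numbers parted by spaces: the turn, a rotation vector about the tool's x, y, z in units of 6 degrees (1.0 is 6 degrees), then the shift along the tool's x, y, z in units of 30 mm (1.0 is 30 mm), then the finger opening in mm, from 0 to 85.4. A call has 1 to 20 rows; each row is the pose to reach, as a shift and turn from the pose commanded when the call began, along the tool's axes at that moment; what a row does not reach only later rows make up. A row lasts 1/12 s, in which the tool goes at most 41.7 mm and 7.16 degrees, less where a joint would pass 70% of its speed; a pose out of reach is approached as far as the arm can. A call with a gripper value outside its range is refused whole. The fingers move at their own pace and stop on an object; "newtons" is the grip in N (left out, the last holds). Time passes only in rows, so rows that repeat a pose let the fingers close. It gives the time, the measured TCP pose, the force and the opening at its end, in the units of the state.
- robot.observe(): the state, without advancing time (a new reading comes with each control period).
- eyes.snapshot(name): name is "scene" or "side" or "wrist"; returns a dict with "pixels" (420x560x3 uint8, red, green, blue), "depth" (420x560 float32, m along the optical axis (not along the pixel's ray), 0 where there is no reading), "intrinsics" (3x3 intrinsics, pixels), "pose" (4x4, takes a point from camera to world coordinates); the wrist camera has in their place "tool_from_camera" (4x4, takes a point from camera to tool coordinates, whose origin is the TCP and whose axes are the flange's). Camera axes: x right, y down, z forward; pixel columns grow to the right and rows downward; lengths in m; the calibration is good to about 2 mm. The wrist camera is an equidistant fisheye: a pixel r from the principal point sees the ray r / f radians off the axis. A picture is of the moment at which its call begins: read the wrist's pose just before it.
- order.job_done(): hands the job in, once; it reports no verdict.
The state is a dict: "time_s": time; "joint_positions": joint angles; "qd": joint speeds; "joint_torque": joint torques, N m; "ee_pos": TCP position; "ee_rot": TCP orientation; "force": force on the tool from outside, world axes, zero at the start; "torque": the same for the moment, N m; "gripper_width": finger opening in m.
Only numpy, scipy, OpenCV 4.12 (cv2) and the standard library are available. Lean on these libraries where they do the work, as an engineer would, in place of code of your own. Each camera call takes 0.05 s, during which the arm holds its last target. There are 200 camera calls.

## Working session

There is one attempt and no reset: what is moved stays moved. The work goes in short steps, Python scripts to look and compute and a tool call to move; the robot and the scene stay as the last step left them, time stands still between calls to the robot, and variables do not carry over. Pictures are saved under pics/ and viewed, about 8 in all and at most 12, crops included, and the job is handed in when it is done.

Besides the shell and the picture viewer there is one more tool, called after "Request:" as name(argument=value, ...), one argument or row to a line, values as JSON. arm_command: Moves the arm, as the interface text tells. Its arguments: {"type":"object","properties":{"plan":{"type":"string"},"newtons":{"type":"number"}},"required":["plan"]}

```bash
mkdir -p pics
python3 - <<'E'
from plant import robot, eyes
import cv2,numpy as np,pickle
s=robot.observe(); print({k:np.round(v,3) for k,v in s.items()})
for n in("scene","side"):
    d=eyes.snapshot(n); pickle.dump(d,open(n+".pkl","wb")); cv2.imwrite(f"pics/{n}.png",d["pixels"][:,:,::-1]); print(n,np.round(d["pose"],3).tolist(),d["intrinsics"].tolist())
E
```

```text
{'time_s': np.float64(0.0), 'joint_positions': array([-1.271,  0.126, -0.041,  1.405, -0.   ,  1.571]), 'qd': array([-0.   , -0.001, -0.002,  0.001,  0.001, -0.002]), 'joint_torque': array([ 0.0000e+00, -4.3592e+01,  3.5292e+01,  1.8000e-02,  0.0000e+00,
       -0.0000e+00]), 'ee_pos': array([ 0.155, -0.501,  0.231]), 'ee_rot': array([ 0.989,  0.149, -0.   , -0.001]), 'force': array([ 0.092,  0.496, -1.075]), 'torque': array([ 0.019, -0.019, -0.019]), 'gripper_width': np.float64(0.086)}
scene [[-0.364, 0.472, -0.803, 1.169], [0.931, 0.173, -0.321, 0.195], [-0.013, -0.864, -0.503, 0.463], [0.0, 0.0, 0.0, 1.0]] [[485.1179055106527, 0.0, 285.0189982488044], [0.0, 485.1179055106527, 206.58532957127773], [0.0, 0.0, 1.0]]
side [[0.853, -0.342, 0.393, 0.24], [-0.521, -0.527, 0.671, -0.626], [-0.022, -0.778, -0.628, 0.642], [0.0, 0.0, 0.0, 1.0]] [[459.6649314580172, 0.0, 283.1888396421951], [0.0, 459.6649314580172, 213.21847803005534], [0.0, 0.0, 1.0]]
```

View pics/scene.png

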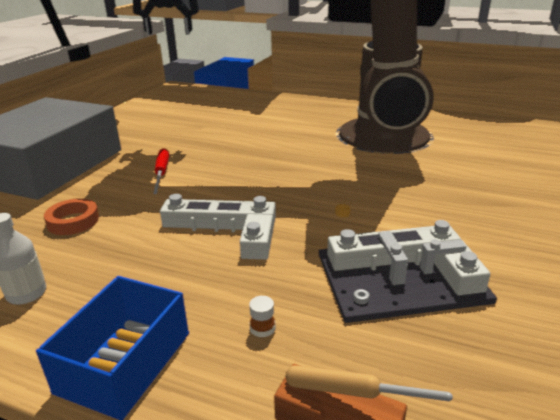

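View pics/side.png

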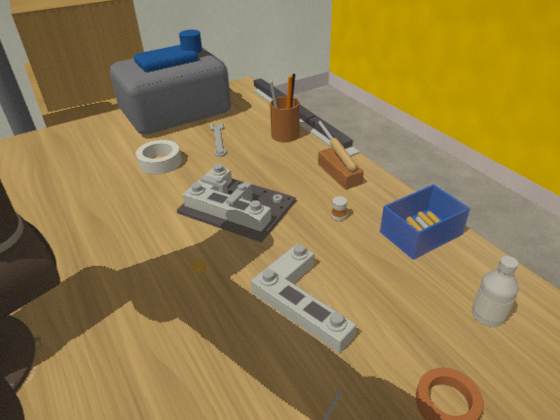

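Scene view: clamped casting's buttons are near (441,228) at the corner, (347,237) at the long end and (468,258) at the short end. In the side view they are near (197,188), (255,207) and (218,171). The spare lies away at lower y. I'll cast these rays onto z=0.064.

```bash
cat > h.py <<'E'
import numpy as np
def cast(d,uv,z):
    K,T=d["intrinsics"],np.array(d["pose"])
    r=T[:3,:3]@np.linalg.solve(K,[uv[0],uv[1],1]); return T[:3,3]+r*(z-T[2,3])/r[2]
E
python3 - <<'E'
import pickle,cv2,numpy as np
from h import cast
for n,P in(("scene",[(441,228),(347,237),(468,258)]),("side",[(197,188),(255,207),(218,171)])):
    d=pickle.load(open(n+".pkl","rb")); X=np.array([cast(d,p,.064) for p in P])
    print(n,X.round(4).tolist(),np.linalg.norm(X[1]-X[0]),np.linalg.norm(X[2]-X[0]))
a=cv2.imread("pics/scene.png")[215:275,325:495]; b=cv2.imread("pics/side.png")[160:220,180:280]
a=cv2.resize(a,None,fx=4.7,fy=4.7,interpolation=3); b=cv2.resize(b,None,fx=5,fy=5,interpolation=3)
c=np.zeros((a.shape[0]+b.shape[0],a.shape[1],3),np.uint8); c[:a.shape[0]]=a; c[a.shape[0]:,:b.shape[1]]=b
cv2.imwrite("pics/crop.png",c); print(c.shape)
E
```

```text
scene [[0.5119, 0.1851, 0.064], [0.5845, 0.0589, 0.064], [0.5773, 0.2276, 0.064]] 0.14558463723533796 0.07795223924855296
side [[0.4909, 0.1673, 0.064], [0.5644, 0.0403, 0.064], [0.5574, 0.2026, 0.064]] 0.14676925342728495 0.07524240526178008
(582, 799, 3)
```

View pics/crop.png

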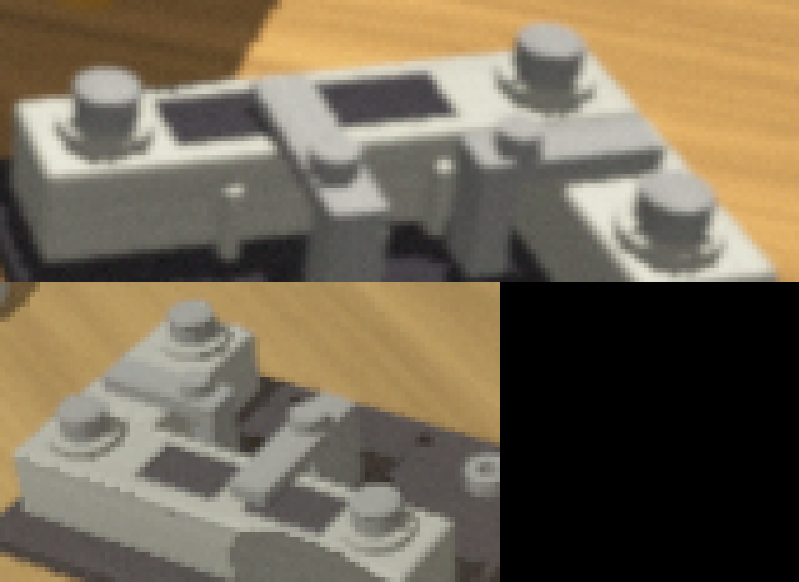

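The crop shows the top faces more clearly. Scene: corner (441.8,223.9), long (347.8,232.7), short (469,256.1). Side: corner (196.6,185.8), long (255.4,203.4), short (218.8,166.6).

Run:
```python
import pickle,numpy as np
from h import cast
from plant import robot
from scipy.spatial.transform import Rotation as R
Xs=[]
for n,P in(("scene",[(441.6,223.9),(347.6,232.5),(468.8,255.8)]),("side",[(196.4,185.6),(255.2,203.2),(218.6,166.4)])):
    d=pickle.load(open(n+".pkl","rb")); X=np.array([cast(d,p,.064) for p in P]);Xs.append(X)
    print(n,X.round(4).tolist(),np.linalg.norm(X[1]-X[0]),np.linalg.norm(X[2]-X[0]),np.degrees(np.arctan2(*(X[1]-X[0])[1::-1])))
X=np.mean(Xs,0); s=robot.observe(); r=R.from_quat(s["ee_rot"])
print(r.as_matrix().round(3)); print(X)
for x in X: print(r.inv().apply(x-s["ee_pos"])/.03)
```

```text
scene [[0.4997, 0.1847, 0.064], [0.5725, 0.0566, 0.064], [0.5715, 0.2283, 0.064]] 0.1473732451106456 0.08402295137060231 -60.4116957682022
side [[0.4934, 0.1764, 0.064], [0.5708, 0.0512, 0.064], [0.5667, 0.2192, 0.064]] 0.14721488698101473 0.0849266752827239 -58.261382533960266
[[ 0.955  0.295 -0.   ]
 [ 0.295 -0.955  0.001]
 [ 0.    -0.001 -1.   ]]
[[0.49654255 0.18056849 0.064     ]
 [0.5716472  0.05389097 0.064     ]
 [0.56913005 0.22377237 0.064     ]]
[ 17.58985733 -18.34278272   5.57931048]
[ 18.73474096 -13.56922379   5.57245856]
[ 20.32681293 -19.00416679   5.58029932]
```

Request:
arm_command(
  plan="0 0 -17.2 18.9 -17 1 0;0 0 -17.2 18.9 -17 1 0;0 0 -17.2 18.9 -17 1 0;0 0 -17.2 18.9 -17 1 0;0 0 -17.2 18.9 -17 1 0;0 0 -17.2 18.9 -17 1 0;0 0 -17.2 18.9 -17 1 0;0 0 -17.2 18.9 -17 1 0;0 0 -17.2 18.9 -17 1 0;0 0 -17.2 18.9 -17 1 0;0 0 -17.2 18.9 -17 1 0;0 0 -17.2 18.9 -17 1 0;0 0 -17.2 18.9 -17 1 0;0 0 -17.2 18.9 -17 1 0;0 0 -17.2 18.9 -17 1 0;0 0 -17.2 18.9 -17 1 0;0 0 -17.2 18.9 -17 1 0;0 0 -17.2 18.9 -17 1 0;0 0 -17.2 18.9 -17 1 0;0 0 -17.2 18.9 -17 1 0",
)

```text
time_s: 1.77
ee_pos: [0.547, 0.1559, 0.1996]
ee_rot: [0.496, 0.869, -0.001, -0.001]
force: [-0.2, -0.4, -0.5]
gripper_width: -0.0001
```

Run:
```python
from plant import robot, eyes
import cv2,numpy as np,pickle
s=robot.observe(); d=eyes.snapshot("wrist"); pickle.dump((s,d),open("w1.pkl","wb")); cv2.imwrite("pics/w1.png",d["pixels"][:,:,::-1])
for k in("time_s","joint_positions","ee_pos","ee_rot","force","gripper_width"): print(k,np.round(s[k],4))
print(d["intrinsics"],d["tool_from_camera"].round(4))
```

```text
time_s 1.7667
joint_positions [ 2.7740e-01  2.1180e-01 -6.1000e-03  1.3549e+00  3.0000e-04  1.3143e+00]
ee_pos [0.547  0.1559 0.1996]
ee_rot [ 4.955e-01  8.686e-01 -6.000e-04 -8.000e-04]
force [-0.2371 -0.4027 -0.4994]
gripper_width -0.0001
[[325.1922621    0.         270.85665188]
 [  0.         325.1922621  214.32077678]
 [  0.           0.           1.        ]] [[ 2.000e-04 -9.662e-01 -2.577e-01  6.610e-02]
 [ 1.000e+00  4.000e-04 -9.000e-04 -3.000e-04]
 [ 1.000e-03 -2.577e-01  9.662e-01 -1.430e-01]
 [ 0.000e+00  0.000e+00  0.000e+00  1.000e+00]]
```

View pics/w1.png

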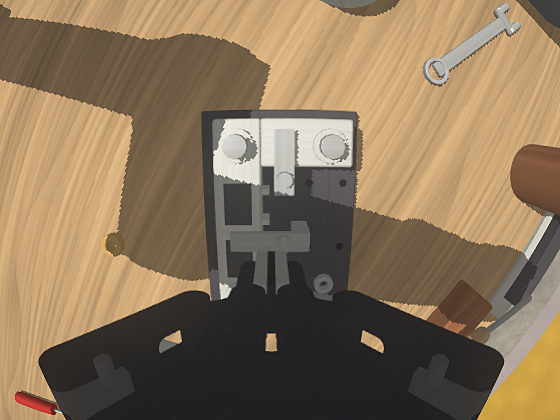

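Wrist view: the corner button is near (237,147) and the short one near (332,147). The long one is hidden behind the gripper. Next I refine the top-face circles.

```bash
cat >> h.py <<'E'
from scipy.spatial.transform import Rotation as R
def wcast(s,d,uv,z):
    K,T=d["intrinsics"],np.array(d["tool_from_camera"]); f=K[0,0]
    v=np.array([uv[0]-K[0,2],uv[1]-K[1,2]]); r=np.hypot(*v); t=r/f
    c=np.r_[v/r*np.sin(t),np.cos(t)]; q=R.from_quat(s["ee_rot"])
    o=q.apply(T[:3,3])+s["ee_pos"]; w=q.apply(T[:3,:3]@c); return o+w*(z-o[2])/w[2]
def tounits(s,x): return R.from_quat(s["ee_rot"]).inv().apply(x-s["ee_pos"])/.03
E
python3 - <<'E'
import pickle,cv2,numpy as np
from h import *
s,d=pickle.load(open("w1.pkl","rb")); g=cv2.cvtColor(d["pixels"],cv2.COLOR_RGB2GRAY)
out=[]
for (u,v) in((237,147),(332,147)):
    c=cv2.resize(g[v-30:v+30,u-30:u+30],None,fx=6,fy=6,interpolation=2)
    h=cv2.HoughCircles(cv2.GaussianBlur(c,(9,9),2),cv2.HOUGH_GRADIENT,1,20,param1=60,param2=15,minRadius=55,maxRadius=100)
    o=cv2.cvtColor(c,cv2.COLOR_GRAY2BGR)
    for x,y,r in (h[0][:3] if h is not None else []):
        p=(u-30+x/6-.4,v-30+y/6-.4); X=wcast(s,d,p,.064); print(np.round(p,1),r/6,X.round(4)); cv2.circle(o,(int(x),int(y)),int(r),(0,0,255),1)
    out.append(o)
a=wcast(s,d,(237,147),.064);b=wcast(s,d,(332,147),.064);print(a,b,np.linalg.norm(a-b))
cv2.imwrite("pics/w1c.png",np.hstack(out))
E
```

```text
[233.4 145.8] 12.483334 [0.4919 0.1843 0.064 ]
[237.  145.8] 16.566668 [0.4946 0.1859 0.064 ]
[250.8 128.5] 12.683333 [0.4974 0.2047 0.064 ]
[332.  146.2] 12.566667 [0.5647 0.2276 0.064 ]
[333.8 149.2] 15.099999 [0.5675 0.2262 0.064 ]
[329.8 143.5] 16.016666 [0.5619 0.2285 0.064 ]
[0.49509451 0.18501468 0.064     ] [0.56508893 0.2269817  0.064     ] 0.08161158119204742
```

View pics/w1c.png

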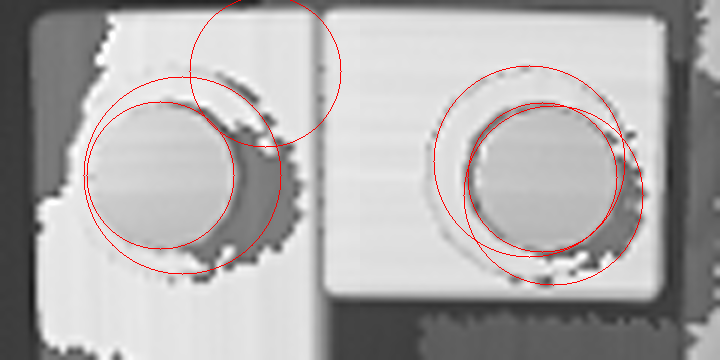

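The small circles fit the top faces: corner (0.4919,0.1843) and short (0.5647,0.2276), 84.7 mm apart against 85 nominal. That puts long at about (0.5685,0.0553), which agrees with the scene view to 4 mm.

Run:
```python
from plant import robot
from h import *
s=robot.observe()
for x in((.4919,.1843,.064),(.5685,.0553,.064),(.5647,.2276,.064)): print(tounits(s,np.array(x)).round(3))
```

```text
[ 1.781 -1.033  4.538]
[-3.22  -1.017  4.536]
[1.792 1.79  4.531]
```

Request:
arm_command(
  plan="0 0 0 1.78 -1.03 2 0;0 0 0 1.78 -1.03 2 0;0 0 0 1.78 -1.03 3 0;0 0 0 1.78 -1.03 4 0;0 0 0 1.78 -1.03 4.2 0;0 0 0 1.78 -1.03 4.2 0;0 0 0 1.78 -1.03 4.2 0",
)

```text
time_s: 2.4
ee_pos: [0.4928, 0.1827, 0.0766]
ee_rot: [0.498, 0.867, 0.0, 0.0]
force: [0.9, 0.2, 1.0]
gripper_width: 0.0001
```

Run:
```python
from plant import robot, eyes
import cv2
from h import *
s=robot.observe(); print(s["ee_pos"],s["force"],tounits(s,np.array((.4919,.1843,.064))))
o=[]
for n,(u,v) in(("scene",(440,220)),("side",(200,180))):
    d=eyes.snapshot(n); o.append(cv2.resize(d["pixels"][v-50:v+50,u-65:u+65,::-1],None,fx=3,fy=3,interpolation=2))
cv2.imwrite("pics/c1.png",np.hstack(o))
```

```text
[0.49284126 0.18271583 0.07661341] [0.92157735 0.23435552 0.9614951 ] [ 0.06153937 -0.00075324  0.42042942]
```

View pics/c1.png

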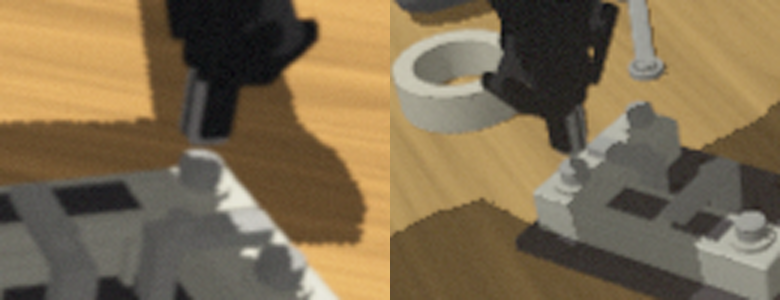

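The fingertips are about 12 mm above the corner button and lined up in both views. Pressing now.

Request:
arm_command(
  plan="0 0 0 0.03 0 0.2 0;0 0 0 0.03 0 0.35 0;0 0 0 0.03 0 0.45 0;0 0 0 0.03 0 0.5 0;0 0 0 0.03 0 0.55 0;0 0 0 0.03 0 0.55 0;0 0 0 0.03 0 0.55 0;0 0 0 0.03 0 0.55 0",
)

```text
time_s: 3.17
ee_pos: [0.4927, 0.1845, 0.0593]
ee_rot: [0.497, 0.868, 0.0, 0.001]
force: [2.1, 0.3, 4.8]
gripper_width: 0.0001
```

Request:
arm_command(
  plan="0 0 0 0 0 -0.15 0;0 0 0 0 0 -0.6 0;0 0 0 0 0 -1.5 0;0 0 0 0 0 -1.5 0;0 0 0 -1.3 0 -1.5 0;0 0 0 -2.6 0 -1.5 0;0 0 0 -3.9 0 -1.5 0;0 0 0 -5 0 -1.5 0;0 0 0 -5 0 -1.5 0;0 0 0 -5 0 -0.7 0;0 0 0 -5 0 -0.6 0;0 0 0 -5 0 -0.6 0;0 0 0 -5 0 -0.6 0",
)

```text
time_s: 4.25
ee_pos: [0.567, 0.0554, 0.0766]
ee_rot: [0.497, 0.868, -0.0, -0.001]
force: [-0.8, 0.0, -0.1]
gripper_width: 0.0001
```

Run:
```python
from plant import robot, eyes
import cv2
from h import *
s=robot.observe(); print(s["ee_pos"],s["force"],tounits(s,np.array((.5685,.0553,.064))))
o=[]
for n,(u,v) in(("scene",(370,225)),("side",(240,190))):
    d=eyes.snapshot(n); o.append(cv2.resize(d["pixels"][v-55:v+55,u-65:u+65,::-1],None,fx=3,fy=3,interpolation=2))
cv2.imwrite("pics/c2.png",np.hstack(o))
```

```text
[0.56698649 0.0553586  0.07658609] [-0.81553351  0.01926485 -0.14904917] [-0.0276382   0.04319973  0.4194397 ]
```

View pics/c2.png

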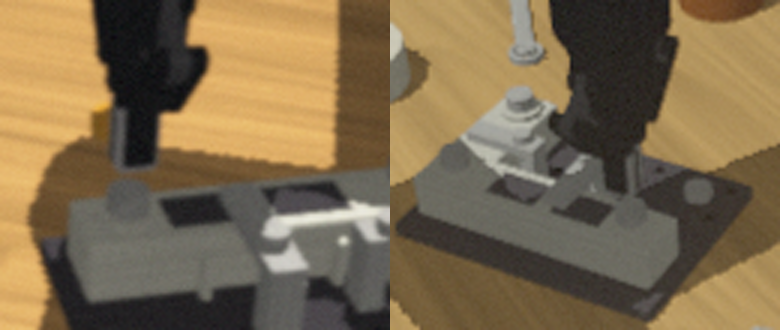

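The fingertips are above the long-end button, and the corner button has risen again. Pressing.

Request:
arm_command(
  plan="0 0 0 0 0.03 0.2 0;0 0 0 0 0.03 0.35 0;0 0 0 0 0.03 0.45 0;0 0 0 0 0.03 0.5 0;0 0 0 0 0.03 0.55 0;0 0 0 0 0.03 0.55 0;0 0 0 0 0.03 0.55 0;0 0 0 0 0.03 0.55 0",
)

```text
time_s: 5.02
ee_pos: [0.5687, 0.0557, 0.0606]
ee_rot: [0.497, 0.868, 0.0, -0.0]
force: [-1.5, 2.0, 4.1]
gripper_width: 0.0001
```

Request:
arm_command(
  plan="0 0 0 0 0 -0.15 0;0 0 0 0 0 -0.6 0;0 0 0 0 0 -1.5 0;0 0 0 0 0 -1.5 0;0 0 0 1.1 0.6 -1.5 0;0 0 0 2.2 1.2 -1.5 0;0 0 0 3.3 1.8 -1.5 0;0 0 0 4.4 2.4 -1.5 0;0 0 0 5 2.82 -1.5 0;0 0 0 5 2.82 -1.5 0;0 0 0 5 2.82 -0.7 0;0 0 0 5 2.82 -0.6 0;0 0 0 5 2.82 -0.6 0;0 0 0 5 2.82 -0.6 0",
)

```text
time_s: 6.18
ee_pos: [0.5656, 0.2266, 0.0783]
ee_rot: [0.498, 0.867, -0.001, -0.0]
force: [-0.6, -0.1, -0.2]
gripper_width: -0.0002
```

Run:
```python
from plant import robot, eyes
import cv2
from h import *
s=robot.observe(); print(s["ee_pos"],s["force"],tounits(s,np.array((.5647,.2276,.064))))
o=[]
for n,(u,v) in(("scene",(460,245)),("side",(225,175))):
    d=eyes.snapshot(n); o.append(cv2.resize(d["pixels"][v-55:v+55,u-65:u+65,::-1],None,fx=3,fy=3,interpolation=2))
cv2.imwrite("pics/c3.png",np.hstack(o))
```

```text
[0.56555046 0.22659635 0.07826836] [-0.55171465 -0.129437   -0.15831147] [ 0.04328907 -0.0069694   0.47561238]
```

View pics/c3.png

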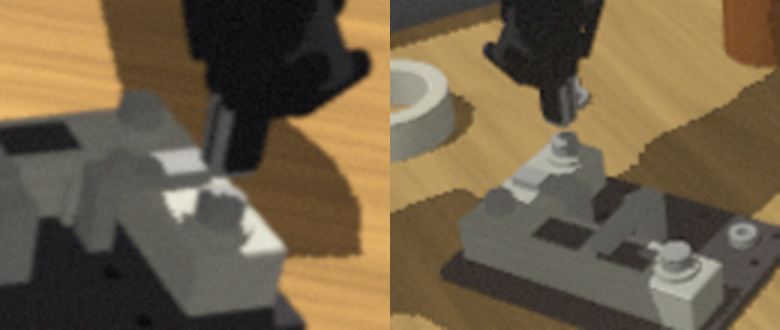

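The fingertips are above the short-arm button, and the other two are up. Pressing.

Request:
arm_command(
  plan="0 0 0 0.03 0 0.25 0;0 0 0 0.03 0 0.4 0;0 0 0 0.03 0 0.5 0;0 0 0 0.03 0 0.56 0;0 0 0 0.03 0 0.6 0;0 0 0 0.03 0 0.6 0;0 0 0 0.03 0 0.6 0;0 0 0 0.03 0 0.6 0",
)

```text
time_s: 6.95
ee_pos: [0.5653, 0.2282, 0.0606]
ee_rot: [0.497, 0.868, -0.0, 0.0]
force: [-2.0, -1.7, 4.6]
gripper_width: 0.0001
```

Request:
arm_command(
  plan="0 0 0 0 0 -0.15 0;0 0 0 0 0 -0.6 0;0 0 0 0 0 -1.5 0;0 0 0 0 0 -2.7 0;0 0 0 0 0 -3.9 0;0 0 0 0 0 -5 0;0 0 0 0 0 -5 0;0 0 0 0 0 -5 0;0 0 0 0 0 -5 0;0 0 0 0 0 -5 0",
)

```text
time_s: 7.78
ee_pos: [0.5647, 0.2283, 0.2086]
ee_rot: [0.497, 0.868, -0.001, -0.001]
force: [-0.4, -0.4, 0.3]
gripper_width: -0.0001
```

Run:
```python
from plant import robot, eyes
import cv2
from h import *
s=robot.observe(); print(s["time_s"],s["ee_pos"],s["force"])
d=eyes.snapshot("scene"); cv2.imwrite("pics/fin.png",d["pixels"][:,:,::-1])
```

```text
7.7833 [0.56465485 0.22825761 0.20858666] [-0.37583617 -0.3762167   0.30548756]
```

View pics/fin.png

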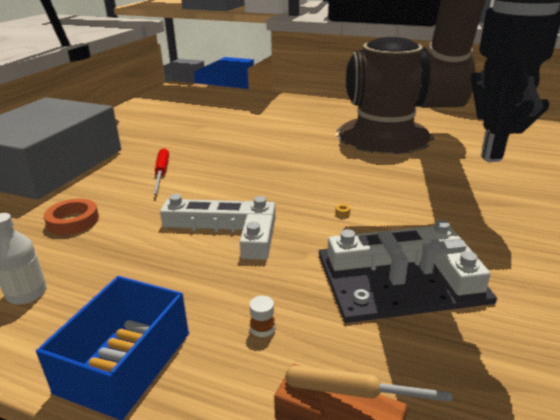

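All three buttons are up, the spare is where it was at (220,220), and the gripper is high and clear.

```bash
python3 -c "
from plant import order; print(order.job_done())"
```

```text
the job is handed in; nothing more can be done
None
```

I touched off the three buttons on the clamped casting in the order asked, with the fingers shut, and handed the job in at about 8 s of the 43 s allowed.

| Button | Pressed down (tip below 64 mm) | Force while held |
|---|---|---|
| Corner | about 4.7 mm | 4.8 N |
| Long arm | about 3.4 mm | 4.1 N |
| Short arm | about 3.4 mm | 4.6 N |

**Last checks:** the final picture shows all three buttons risen and the spare casting where it was. The gripper is about 145 mm above the buttons, and the force reading is within its noise.

**Disagreements:** my first readings from the two fixed cameras differed by up to about 10 mm. I used the wrist camera instead, which put the corner and short-arm buttons 84.7 mm apart against 85 mm nominal. The long-arm button was hidden from the wrist camera, so I worked out its place from the other two. That agreed with the scene camera to about 4 mm.

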